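# Nest the spare thermal cups in the collar

## Robot

A 6-joint arm with a two-finger parallel gripper is mounted at the origin on the work surface. World frame = base frame: x ahead of the robot, y to its left, z up, the work surface at z = 0. Lengths are in m, angles in rad, forces in N, time in s.
With the tool pointing down it reaches from about 0.225 to 0.875 m from the base axis. Payload 3.4 kg.
Tool frame: the origin (TCP) lies between the finger pads; the fingertips stand 8 mm ahead of it and the grasp point (between the pads) lies 11 mm behind it; z points along the fingers, y is the line along which they close (so a half turn about z gives the same grasp; the last joint's range is limited). The gripper opens to 85 mm and grips with 20 to 120 N. Pads are 22 mm wide; open, the fingers measure 114 mm over their backs; the gripper's body (76 mm by 85 mm) begins 54 mm behind the grasp point. The pads swing forward as they close: fully open they stand 13 mm farther back than shut.
Start: joints at [-1.375, 0.276, 1.505, -0, 1.361, -0.121], TCP at [0.179, -0.546, 0.239] pointing down, gripper open.
Joint ranges: [-2.89, 2.89], [-0.75, 2.08], [0.22, 2.7], [-1.18, 4.32], [0.11, 2.71], [-2.7, 2.7]. Speed limits (rad/s): [2.57, 2.57, 3.14, 3.14, 3.14, 3.14].

## Interface

Orientations are given as a unit quaternion [w, x, y, z].
In Python, from rig import manip gives the robot as it stands.
- The arm moves only by the tool move_arm, never from a script. Its argument "deltas" is a list that holds one entry, the list of rows, each a list of 5 numbers: the shift along the tool's x, y, z normalised to -1 to 1, where 1 is 80 cm, then the turn about the tool's z normalised to -1 to 1, where 1 is 120 degrees, then the closure, from -1 (fully open) to 1 (shut). In form: [[[tx, ty, tz, twist, grip], ...]]. A call has 1 to 12 rows; each row is the pose to reach, as a shift and turn from the pose commanded when the call began, along the tool's axes at that moment; what a row does not reach only later rows make up. A row lasts 1/10 s, in which the tool goes at most 50 mm and 8.59 degrees, less where a joint would pass 70% of its speed; a pose out of reach is approached as far as the arm can. A call with a number of a shift or a turn outside -1 to 1 is refused whole. A call with a gripper value outside its range is refused whole. The fingers move at their own pace and stop on an object; "squeeze" is the grip in N (left out, the last holds). Time passes only in rows, so rows that repeat a pose let the fingers close. It gives the time, the measured TCP pose, the force, the opening and the grip force at its end, in the units of the state.
- manip.get_state(): the state, without advancing time (a new reading comes with each control period).
- manip.get_image(name): name is "scene" or "top" or "wrist"; returns the picture (480x640x3 uint8, red, green, blue); there is no depth.
- manip.camera_params(name): a dict with "fx", "fy", "cx", "cy" (pixels), "R" (3x3) and "t" (3): a world point X has camera coordinates R X + t; the wrist camera has in their place "tool_from_camera" (4x4, takes a point from camera to tool coordinates, whose origin is the TCP and whose axes are the flange's). Camera axes: x right, y down, z forward; pixel columns grow to the right and rows downward; lengths in m; the calibration is good to about 2 mm. A picture is of the moment at which its call begins: read the wrist's pose just before it. camera_params takes no time and is no camera call.
- manip.sign_off(): hands the job in; it is judged then, once.
The state is a dict: "clock": time; "qpos": joint angles; "qd": joint speeds; "effort": joint torques, N m; "position": TCP position; "ee_rot": TCP orientation; "contact_force": force on the tool from outside, world axes, zero at the start; "moment": the same for the moment, N m; "width": finger opening in m; "gripper_force": force on a finger pad.
Only numpy, scipy, OpenCV 4.12 (cv2) and the standard library are available. Lean on these libraries where they do the work, as an engineer would, in place of code of your own. Each camera call takes 0.05 s, during which the arm holds its last target. There are 200 camera calls.

## Task

Tidy the spare tapered thermal cups on the sensor shelf: nest the two free-standing cups, open end up and one inside the other, into the cup that stands in the steel collar, so that all three make one upright stack, each fully down in the one below. Either of the two may go in first. Leave the stack standing in the collar and leave the white porcelain standoff standing where it is.

Things in the scene. Friction and masses are not known exactly. Their poses are not given: they have to be found in the camera images.
- cup_base_center (a point): The receiving cup, pale blue plastic, same shape and size as the two free cups, upright. Its foot stands on the shelf, loose, inside a steel collar fixed to the shelf (flat ring 72 mm across, bore 46 mm, 12 mm high). Mouth 55 mm wide inside, tapering to a raised inner floor 32 mm above its underside. Point: on its axis, 36 mm above its underside, 36 mm below its rim; z up its axis.
- cup_a_center (a point): A free-standing tapered round cup, pale blue plastic, 110 to 180 g, 72 mm high, open top up: foot 38 mm across, straight grip band 64 mm across round its top 22 mm, wall 3 mm, inner floor 32 mm up. Nested fully down, its foot rests on the inner floor below, so it sits 32 mm higher than the cup below and its top 32 mm stands out. Point: on its axis, 36 mm above its underside; z up its axis.
- cup_b_center (a point): The other free-standing cup, identical to cup_a_center (72 mm high, 64 mm grip band round the top 22 mm, foot 38 mm, inner floor 32 mm up). Point: on its axis, 36 mm above its underside; z up its axis.
- standoff_center (a point): Bystander: ribbed white porcelain standoff, 40 mm across, 60 mm high, loose, upright, beyond the cups. Point: on its axis, 30 mm above the shelf; z up its axis. Other bystanders: a straight pale blue tube (44 mm across, 90 mm long) lying pinned under a steel spring clip, a round brass bubble level, a stack of copper washers.

How it is judged:
At the end, for the whole second after the job is handed in: One free cup nested in the receiving cup and the other in that one: each axis within 12 mm of the cup below and 24 to 40 mm above it (32 is fully down), all upright within 10 degrees, the receiving cup within 20 mm of its start, still in the collar (((horizontal distance between cup_a_center and cup_base_center below 0.012 m and z of cup_a_center in the frame of cup_base_center between 0.024 and 0.04 m and horizontal distance between cup_b_center and cup_a_center below 0.012 m and z of cup_b_center in the frame of cup_a_center between 0.024 and 0.04 m) or (horizontal distance between cup_b_center and cup_base_center below 0.012 m and z of cup_b_center in the frame of cup_base_center between 0.024 and 0.04 m and horizontal distance between cup_a_center and cup_b_center below 0.012 m and z of cup_a_center in the frame of cup_b_center between 0.024 and 0.04 m)) and angle between each of cup_base_center, cup_a_center, cup_b_center's own z axis and vertical below 0.175 rad and distance of cup_base_center from where it was at the start of the episode below 0.02 m); the robot touches nothing.
It fails at once if the porcelain standoff is tipped over or pushed more than 30 mm (angle between standoff_center's own z axis and vertical above 0.5 rad or distance of standoff_center from where it was at the start of the episode above 0.03 m).
It also fails if it takes over 58 s, if anything falls off the work surface, if the arm or the gripper's body presses on something with over 40 N, if the wrist force passes 120 N, or if a joint passes its speed limit or range.

## Working session

There is one attempt and no reset: what is moved stays moved. The work goes in short steps, Python scripts to look and compute and a tool call to move; the robot and the scene stay as the last step left them, time stands still between calls to the robot, and variables do not carry over. Pictures are saved under pics/ and viewed, at most 10 in all, crops included, and the job is handed in when it is done.

Besides the shell and the picture viewer there is one more tool, called after "Call:" in YAML: its name, and indented under it one key for each argument. move_arm: Moves the arm, as the interface text tells. Scaled input: -1 to 1 covers 80 cm each way for a shift and 120 degrees each way for a turn. Its arguments: {"type":"object","properties":{"deltas":{"type":"array","items":{"type":"array","items":{"type":"array","items":{"type":"number","minimum":-1,"maximum":1}}}},"squeeze":{"type":"number"}},"required":["deltas"]}

```bash
mkdir -p pics; python3 - <<'E'
from rig import manip
import cv2,numpy as np
np.set_printoptions(precision=4,suppress=True)
for n in("scene","top"):
    cv2.imwrite(f"pics/{n}0.png",manip.get_image(n)[:,:,::-1]);print(n,manip.camera_params(n))
print(manip.camera_params("wrist"));print(manip.get_state())
E
```

```text
scene {'fx': 437.6937911912475, 'fy': 437.6937911912475, 'cx': 322.28165760983006, 'cy': 237.59912568602326, 'R': array([[ 0.6016,  0.7988, -0.0042],
       [ 0.4924, -0.375 , -0.7855],
       [-0.629 ,  0.4704, -0.6189]]), 't': array([-0.3682, -0.2086,  1.1531])}
top {'fx': 613.4132331905473, 'fy': 613.4132331905473, 'cx': 328.3449317061497, 'cy': 235.55643515587388, 'R': array([[-0.0144, -0.9999,  0.0023],
       [-0.9971,  0.0142, -0.0754],
       [ 0.0754, -0.0034, -0.9972]]), 't': array([0.0106, 0.5883, 1.0081])}
{'fx': 425.5636930519053, 'fy': 425.5636930519053, 'cx': 324.5229556671191, 'cy': 234.79503747916567, 'tool_from_camera': array([[-0.0013, -0.9443, -0.3291,  0.0852],
       [ 1.    , -0.0013, -0.0001, -0.0007],
       [-0.0003, -0.3291,  0.9443, -0.1341],
       [ 0.    ,  0.    ,  0.    ,  1.    ]])}
{'clock': 0.1, 'qpos': array([-1.375 ,  0.2765,  1.506 ,  0.    ,  1.3607, -0.121 ]), 'qd': array([-0.0015, -0.0022, -0.0034,  0.0002,  0.0009, -0.0011]), 'effort': array([  0.0011, -41.7698, -24.6405,  -0.0003,   0.0058,   0.    ]), 'position': array([ 0.179 , -0.5459,  0.2385]), 'ee_rot': array([-0.0008,  0.9875,  0.1577, -0.    ]), 'contact_force': array([ 0.1276, -0.4029,  0.057 ]), 'moment': array([-0.0411, -0.0362,  0.0324]), 'gripper_force': 0.0, 'width': 0.08536254894671036}
```

View pics/top0.png

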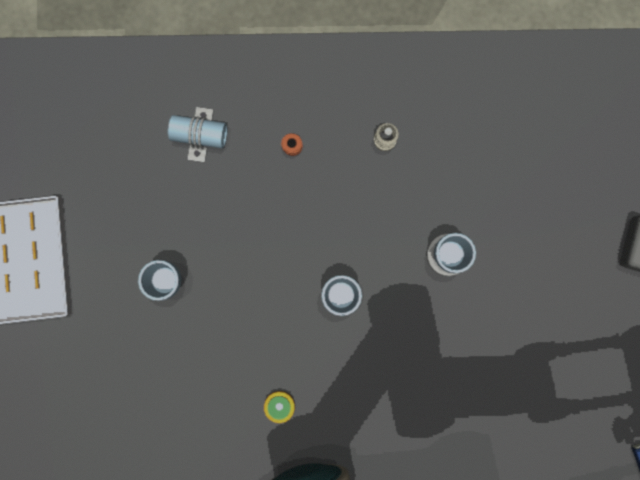

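View pics/scene0.png

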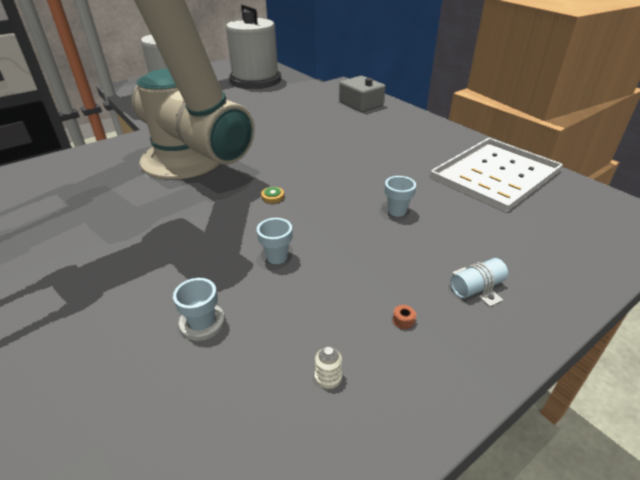

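```bash
cat > h.py <<'E'
from rig import manip
import cv2,numpy as np
from scipy.optimize import minimize
np.set_printoptions(precision=4,suppress=True)
P={n:manip.camera_params(n) for n in("scene","top")}
def proj(p,X):
    c=X@p["R"].T+p["t"]; return np.c_[p["fx"]*c[:,0]/c[:,2]+p["cx"],p["fy"]*c[:,1]/c[:,2]+p["cy"]]
def blue(im):
    im=im.astype(int); m=((im[:,:,2]-im[:,:,0]>12)&(im[:,:,2]>60)).astype(np.uint8)
    return cv2.morphologyEx(m,cv2.MORPH_CLOSE,np.ones((3,3)))
def hull(p,x,y,prof):
    a=np.linspace(0,2*np.pi,60)
    X=np.vstack([np.c_[x+r*np.cos(a),y+r*np.sin(a),0*a+z] for r,z in prof])
    return cv2.convexHull(proj(p,X).astype(np.float32))
def comp(m,uv):
    c,_=cv2.findContours(m,cv2.RETR_EXTERNAL,cv2.CHAIN_APPROX_NONE)
    c=max((k for k in c if cv2.contourArea(k)>100),key=lambda k:cv2.pointPolygonTest(k,uv,True))
    return cv2.convexHull(c)
def fit(masks,x,y,prof=((.032,.072),(.032,.05),(.019,0))):
    C={n:comp(m,tuple(map(float,proj(P[n],np.array([[x,y,.06]]))[0]))) for n,m in masks.items()}
    def cost(v,names):
        e=0
        for n in names:
            h=hull(P[n],*v,prof).astype(np.float32)
            e+=np.mean([cv2.pointPolygonTest(h,tuple(map(float,q[0])),True)**2 for q in C[n]])
        return e
    for names in (["top"],["scene"],["top","scene"]):
        r=minimize(cost,[x,y],args=(names,),method="Nelder-Mead",options=dict(initial_simplex=[[x,y],[x+.01,y],[x,y+.01]],xatol=1e-5))
        print(names,r.x,r.fun)
def ray(n,u,v,z):
    p=P[n]; d=p["R"].T@np.array([(u-p["cx"])/p["fx"],(v-p["cy"])/p["fy"],1]); o=-p["R"].T@p["t"]
    return (o+d*(z-o[2])/d[2])[:2]
E
python3 - <<'E'
from h import *
M={n:blue(cv2.imread(f"pics/{n}0.png")[:,:,::-1]) for n in P}
for uv in((159,280),(342,296),(455,254)):
    x,y=ray("top",*uv,.072);print(uv,x,y);fit(M,x,y, *([((.032,.072),(.032,.05),(.022,.012))] if uv[0]>400 else []))
print("standoff",ray("top",388,131,.06))
E
```

```text
(159, 280) 0.5176841542498027 0.2723371993835093
['top'] [0.518  0.2756] 0.41036987784846707
['scene'] [0.5156 0.2774] 0.19301364353391154
['top', 'scene'] [0.5176 0.2758] 0.8687294372692287
(342, 296) 0.48818591339554024 -0.01794949665270597
['top'] [ 0.49   -0.0168] 0.05833771160570539
['scene'] [ 0.4869 -0.0156] 0.21115531293251727
['top', 'scene'] [ 0.4892 -0.0166] 0.7349311527149033
(455, 254) 0.5522738328126964 -0.19929305949835582
['top'] [ 0.5551 -0.2016] 0.4441830596907721
['scene'] [ 0.553  -0.1997] 0.2943368840201803
['top', 'scene'] [ 0.5544 -0.2006] 1.3409265295789887
standoff [ 0.7561 -0.098 ]
```

Call:
move_arm:
  deltas:
    - [[0.5744,-0.5083,0,0,-1],[0.5744,-0.5083,0,0,-1],[0.5744,-0.5083,0,0,-1],[0.5744,-0.5083,0,0,-1],[0.5744,-0.5083,0,0,-1],[0.5744,-0.5083,0,0,-1],[0.5744,-0.5083,0,0,-1],[0.5744,-0.5083,0,0,-1],[0.5744,-0.5083,0,0,-1],[0.5744,-0.5083,0,0,-1],[0.5744,-0.5083,0,0,-1],[0.5744,-0.5083,0,0,-1]]
  squeeze: 25

```text
clock: 1.3
position: [0.4827, -0.0266, 0.2391]
ee_rot: [0.0, 0.987, 0.158, -0.0]
contact_force: [1.6, -1.5, -0.9]
width: 0.0856
gripper_force: 0.0
```

Call:
move_arm:
  deltas:
    - [[0,0,0,0,-1],[0,0,0,0,-1],[0,0,0,0,-1]]

```text
clock: 1.6
position: [0.4815, -0.0294, 0.2389]
ee_rot: [0.0, 0.988, 0.157, -0.001]
contact_force: [0.3, -0.6, 0.0]
width: 0.0851
gripper_force: 0.0
```

```bash
python3 - <<'E'
from h import *
print(manip.get_state()["position"])
cv2.imwrite("pics/w1.png",manip.get_image("wrist")[:,:,::-1])
E
```

```text
[ 0.4815 -0.0294  0.2389]
```

View pics/w1.png

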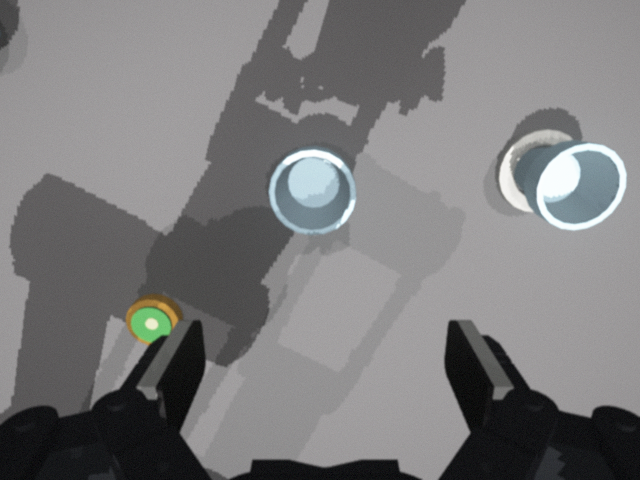

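The wrist view shows the middle cup's rim centred near (312,192), and the collar cup's rim near (582,186).

```bash
cat >> h.py <<'E'
W=manip.camera_params("wrist")
def wray(s,u,v,z):
    from scipy.spatial.transform import Rotation as Q
    w=s["ee_rot"]; R=Q.from_quat([w[1],w[2],w[3],w[0]]).as_matrix(); T=W["tool_from_camera"]
    d=R@T[:3,:3]@np.array([(u-W["cx"])/W["fx"],(v-W["cy"])/W["fy"],1]); o=R@T[:3,3]+s["position"]
    return (o+d*(z-o[2])/d[2])[:2]
def todelta(s,x,y,z):
    from scipy.spatial.transform import Rotation as Q
    w=s["ee_rot"]; R=Q.from_quat([w[1],w[2],w[3],w[0]]).as_matrix()
    return R.T@(np.array([x,y,z])-s["position"])/.8
E
python3 - <<'E'
from h import *
s=manip.get_state()
print(wray(s,312,192,.072),wray(s,582,186,.072)); print(todelta(s,.489,-.0165,.051))
E
```

```text
[ 0.4907 -0.0165] [ 0.555  -0.2002]
[ 0.0144 -0.0129  0.235 ]
```

Call:
move_arm:
  deltas:
    - [[0.015,-0.0127,0,0,-1],[0.015,-0.0127,0.05,0,-1],[0.015,-0.0127,0.1,0,-1],[0.015,-0.0127,0.15,0,-1],[0.015,-0.0127,0.2,0,-1],[0.015,-0.0127,0.22,0,-1],[0.015,-0.0127,0.235,0,-1],[0.015,-0.0127,0.235,0,-1],[0.015,-0.0127,0.235,0,-1]]

```text
clock: 2.55
position: [0.4904, -0.0165, 0.0516]
ee_rot: [0.0, 0.988, 0.157, 0.0]
contact_force: [-0.3, 1.2, 0.3]
width: 0.0855
gripper_force: 0.0
```

Call:
move_arm:
  deltas:
    - [[0,0,0,0,0],[0,0,0,0,1],[0,0,0,0,1],[0,0,0,0,1],[0,0,0,0,1],[0,0,0,0,1],[0,0,0,0,1],[0,0,0,0,1]]

```text
clock: 3.35
position: [0.4914, -0.0157, 0.0526]
ee_rot: [0.001, 0.987, 0.158, 0.001]
contact_force: [-0.4, -2.7, 5.5]
width: 0.0624
gripper_force: 27.0
```

Call:
move_arm:
  deltas:
    - [[0,0,-0.02,0,1],[0,0,-0.05,0,1],[0,0,-0.09,0,1],[0,0,-0.13,0,1],[0,0,-0.16,0,1],[0,0,-0.16,0,1],[0,0,-0.16,0,1],[0,0,-0.16,0,1]]

```text
clock: 4.15
position: [0.4891, -0.0149, 0.1777]
ee_rot: [-0.001, 0.987, 0.158, -0.002]
contact_force: [-0.5, -0.2, -1.5]
width: 0.0625
gripper_force: 29.0
```

```bash
python3 - <<'E'
from h import *
s=manip.get_state();print(s["position"],s["width"],s["contact_force"])
print(todelta(s,.5545,-.2003,s["position"][2]))
cv2.imwrite("pics/w2.png",manip.get_image("wrist")[:,:,::-1])
E
```

```text
[ 0.4891 -0.0149  0.1777] 0.062463110742293576 [-0.4942 -0.2361 -1.4777]
[ 0.0054  0.2457 -0.0004]
```

View pics/w2.png

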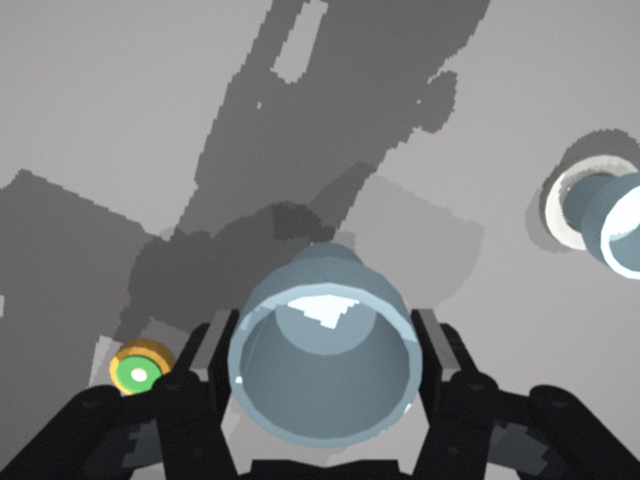

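The cup is gripped between the pads, with its rim centred near (325,364); it looks straight. Next I'll move over the collar.

Call:
move_arm:
  deltas:
    - [[0.0054,0.05,0,0,1],[0.0054,0.1,0,0,1],[0.0054,0.15,0,0,1],[0.0054,0.2,0,0,1],[0.0054,0.23,0,0,1],[0.0054,0.2457,0,0,1],[0.0054,0.2457,0,0,1],[0.0054,0.2457,0,0,1],[0.0054,0.2457,0,0,1],[0.0054,0.2457,0,0,1]]

```text
clock: 5.2
position: [0.5554, -0.1992, 0.1794]
ee_rot: [-0.0, 0.987, 0.158, -0.0]
contact_force: [-0.6, -0.6, -1.5]
width: 0.0621
gripper_force: 29.0
```

```bash
python3 - <<'E'
from h import *
s=manip.get_state();p=s["position"];print(p,s["width"],s["contact_force"])
c=wray(s,325,364,p[2]+.0195);print("held offset",c-p[:2]);
for z in(.085,):print(todelta(s,*(np.array([.5545,-.2003])-(c-p[:2])),z))
E
```

```text
[ 0.5554 -0.1992  0.1794] 0.062106236820281775 [-0.6464 -0.5998 -1.5427]
held offset [0.0014 0.0011]
[-0.0036  0.0018  0.118 ]
```

Call:
move_arm:
  deltas:
    - [[-0.0025,0.0015,0.02,0,1],[-0.0025,0.0015,0.045,0,1],[-0.0025,0.0015,0.065,0,1],[-0.0025,0.0015,0.08,0,1],[-0.0025,0.0015,0.095,0,1],[-0.0025,0.0015,0.105,0,1],[-0.0025,0.0015,0.113,0,1],[-0.0025,0.0015,0.116,0,1],[-0.0025,0.0015,0.116,0,1],[-0.0025,0.0015,0.116,0,1]]

```text
clock: 6.2
position: [0.5545, -0.2025, 0.0868]
ee_rot: [0.0, 0.987, 0.158, 0.0]
contact_force: [-0.9, 1.2, -1.2]
width: 0.0625
gripper_force: 29.0
```

Call:
move_arm:
  deltas:
    - [[0,0,0.0025,0,1],[0,0,0.0025,0,1],[0,0,0.0025,0,0.2],[0,0,0.0025,0,-0.4],[0,0,0.0025,0,-1],[0,0,0.0025,0,-1],[0,0,0.0025,0,-1],[0,0,0.0025,0,-1]]

```text
clock: 7.0
position: [0.5543, -0.2026, 0.0846]
ee_rot: [0.0, 0.987, 0.158, 0.0]
contact_force: [0.2, -0.0, 0.3]
width: 0.0858
gripper_force: 0.0
```

Call:
move_arm:
  deltas:
    - [[0,0,-0.02,0,-1],[0,0,-0.06,0,-1],[0,0,-0.11,0,-1],[0,0,-0.15,0,-1],[0,0,-0.15,0,-1],[0,0,-0.15,0,-1],[0,0,-0.15,0,-1]]

```text
clock: 7.7
position: [0.5533, -0.202, 0.2031]
ee_rot: [-0.001, 0.987, 0.158, -0.001]
contact_force: [0.1, -0.1, -0.5]
width: 0.0853
gripper_force: 0.0
```

```bash
python3 - <<'E'
from h import *
s=manip.get_state();p=s["position"];print(p,s["width"],s["contact_force"])
print(todelta(s,.5175,.276,p[2]))
a=manip.get_image("wrist");b=manip.get_image("scene");cv2.imwrite("pics/w3.png",cv2.hconcat([cv2.resize(a,(400,300)),b[180:480,80:480]])[:,:,::-1])
E
```

```text
[ 0.5533 -0.202   0.2031] 0.08531110318409825 [ 0.0728 -0.0548 -0.5316]
[ 0.1436 -0.5817  0.0007]
```

View pics/w3.png

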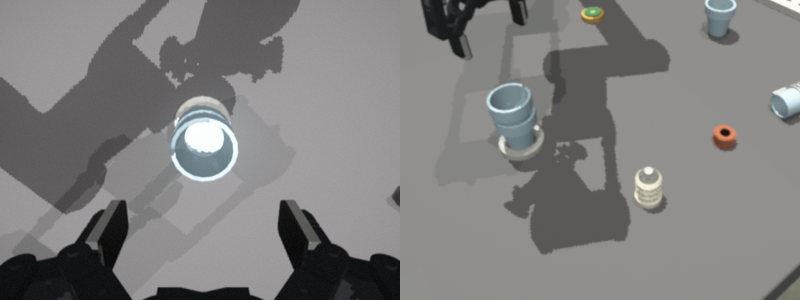

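The first cup sits nested in the collar cup, with the stack rim near wrist pixel (326,237); the standoff is untouched. Next is cup B.

```bash
python3 - <<'E'
from h import *
s=manip.get_state();print(s["position"],wray(s,326,237,.104))
M={n:blue(manip.get_image(n)) for n in P}
fit(M,.5545,-.2003,((.032,.104),(.032,.05),(.022,.012)))
E
```

```text
[ 0.5534 -0.202   0.2028] [ 0.5556 -0.2011]
['top'] [ 0.5577 -0.2121] 34.513955647270336
['scene'] [ 0.5527 -0.2017] 0.4172795404489913
['top', 'scene'] [ 0.5578 -0.2041] 43.31478363890728
```

Call:
move_arm:
  deltas:
    - [[0.1436,-0.5817,0,0,-1],[0.1436,-0.5817,0,0,-1],[0.1436,-0.5817,0,0,-1],[0.1436,-0.5817,0,0,-1],[0.1436,-0.5817,0,0,-1],[0.1436,-0.5817,0,0,-1],[0.1436,-0.5817,0,0,-1],[0.1436,-0.5817,0,0,-1],[0.1436,-0.5817,0,0,-1],[0.1436,-0.5817,0,0,-1],[0.1436,-0.5817,0,0,-1],[0.1436,-0.5817,0,0,-1]]

```text
clock: 9.1
position: [0.518, 0.2758, 0.2036]
ee_rot: [0.001, 0.987, 0.159, -0.001]
contact_force: [0.3, -0.0, -0.4]
width: 0.0852
gripper_force: 0.0
```

Call:
move_arm:
  deltas:
    - [[0,0,0,0,-1],[0,0,0,0,-1],[0,0,0,0,-1]]

```text
clock: 9.4
position: [0.5187, 0.2744, 0.2045]
ee_rot: [0.0, 0.988, 0.157, -0.0]
contact_force: [-0.9, -0.1, -0.3]
width: 0.0851
gripper_force: 0.0
```

```bash
python3 - <<'E'
from h import *
s=manip.get_state();p=s["position"];print(p)
im=manip.get_image("wrist");m=blue(im);m[300:]=0
for c in cv2.findContours(m,cv2.RETR_EXTERNAL,cv2.CHAIN_APPROX_NONE)[0]:
    if cv2.contourArea(c)>500: print(cv2.boundingRect(c))
cv2.imwrite("pics/w4.png",im[:,:,::-1])
print(todelta(s,.5175,.276,.051))
E
```

```text
[0.5187 0.2744 0.2045]
(277, 171, 98, 97)
[-0.0008 -0.0025  0.1919]
```

View pics/w4.png

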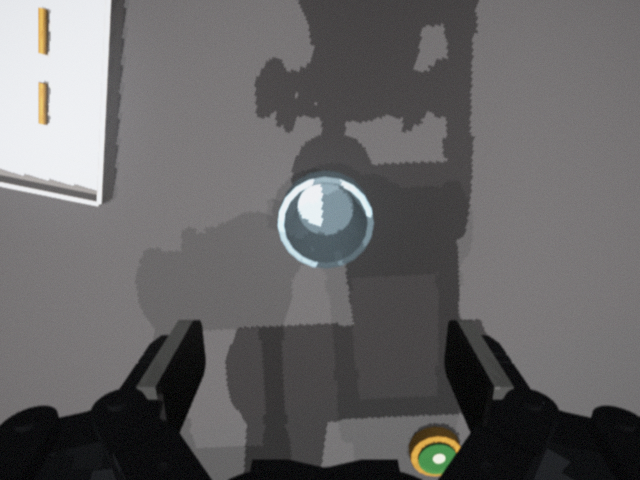

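Cup B's rim is centred near (326,221), almost under the gripper.

```bash
python3 - <<'E'
from h import *
s=manip.get_state();print(wray(s,326,221,.072))
E
```

```text
[0.5206 0.2749]
```

Call:
move_arm:
  deltas:
    - [[0,-0.002,0.05,0,-1],[0,-0.002,0.1,0,-1],[0,-0.002,0.14,0,-1],[0,-0.002,0.17,0,-1],[0,-0.002,0.185,0,-1],[0,-0.002,0.192,0,-1],[0,-0.002,0.192,0,-1],[0,-0.002,0.192,0,-1]]

```text
clock: 10.25
position: [0.519, 0.2774, 0.0521]
ee_rot: [-0.0, 0.987, 0.158, 0.001]
contact_force: [-0.3, 0.2, -0.5]
width: 0.0851
gripper_force: 0.0
```

Call:
move_arm:
  deltas:
    - [[0,0,0,0,0],[0,0,0,0,1],[0,0,0,0,1],[0,0,0,0,1],[0,0,0,0,1],[0,0,0,0,1],[0,0,0,0,1],[0,0,0,0,1]]

```text
clock: 11.05
position: [0.519, 0.2772, 0.0522]
ee_rot: [-0.0, 0.987, 0.158, 0.001]
contact_force: [-0.2, -1.3, 5.9]
width: 0.0622
gripper_force: 26.7
```

Call:
move_arm:
  deltas:
    - [[0,0,-0.02,0,1],[0,0,-0.05,0,1],[0,0,-0.09,0,1],[0,0,-0.13,0,1],[0,0,-0.17,0,1],[0,0,-0.19,0,1],[0,0,-0.19,0,1],[0,0,-0.19,0,1],[0,0,-0.19,0,1]]

```text
clock: 11.95
position: [0.5168, 0.2767, 0.2011]
ee_rot: [0.0, 0.987, 0.158, -0.002]
contact_force: [-0.5, 0.0, -2.1]
width: 0.0619
gripper_force: 28.6
```

```bash
python3 - <<'E'
from h import *
s=manip.get_state();p=s["position"];print(p)
print(todelta(s,.5545,-.2015,p[2]))
cv2.imwrite("pics/w5.png",manip.get_image("wrist")[:,:,::-1])
E
```

```text
[0.5168 0.2767 0.2011]
[-0.1415  0.5827  0.0006]
```

View pics/w5.png

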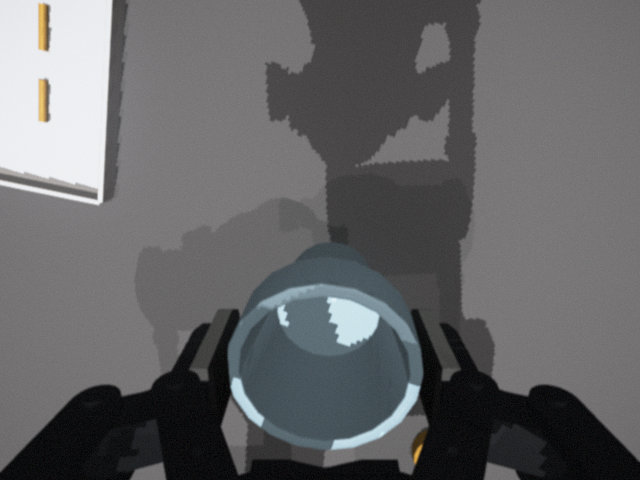

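Cup B is held squarely, rim near (325,366). Now I'll carry it over the stack.

Call:
move_arm:
  deltas:
    - [[-0.0121,0.05,0,0,1],[-0.0243,0.1,0,0,1],[-0.0364,0.15,0,0,1],[-0.0486,0.2,0,0,1],[-0.0607,0.25,0,0,1],[-0.0729,0.3,0,0,1],[-0.085,0.35,0,0,1],[-0.0971,0.4,0,0,1],[-0.1093,0.45,0,0,1],[-0.1214,0.5,0,0,1],[-0.1336,0.55,0,0,1],[-0.1415,0.5827,0,0,1]]

```text
clock: 13.2
position: [0.5551, -0.204, 0.2013]
ee_rot: [-0.0, 0.988, 0.157, -0.001]
contact_force: [0.2, 1.1, -2.0]
width: 0.0621
gripper_force: 28.7
```

Call:
move_arm:
  deltas:
    - [[0,0,0,0,1],[0,0,0,0,1],[0,0,0,0,1],[0,0,0,0,1]]

```text
clock: 13.6
position: [0.5554, -0.1998, 0.2026]
ee_rot: [-0.0, 0.987, 0.158, -0.0]
contact_force: [-0.4, 0.9, -1.6]
width: 0.0618
gripper_force: 28.7
```

```bash
python3 - <<'E'
from h import *
s=manip.get_state();p=s["position"];print(p,s["width"])
print(todelta(s,.5540,-.202,.1185))
E
```

```text
[ 0.5554 -0.1998  0.2026] 0.061843619665359804
[-0.0024  0.0021  0.1051]
```

Call:
move_arm:
  deltas:
    - [[-0.002,0.002,0.02,0,1],[-0.002,0.002,0.04,0,1],[-0.002,0.002,0.06,0,1],[-0.002,0.002,0.075,0,1],[-0.002,0.002,0.09,0,1],[-0.002,0.002,0.1,0,1],[-0.002,0.002,0.105,0,1],[-0.002,0.002,0.105,0,1],[-0.002,0.002,0.105,0,1]]

```text
clock: 14.5
position: [0.5547, -0.2031, 0.1191]
ee_rot: [-0.0, 0.987, 0.158, 0.0]
contact_force: [-1.5, 0.9, -1.4]
width: 0.0626
gripper_force: 28.6
```

Call:
move_arm:
  deltas:
    - [[0,0,0.003,0,1],[0,0,0.003,0,1],[0,0,0.003,0,0.2],[0,0,0.003,0,-0.4],[0,0,0.003,0,-1],[0,0,0.003,0,-1],[0,0,0.003,0,-1],[0,0,0.003,0,-1]]

```text
clock: 15.3
position: [0.5547, -0.2033, 0.1165]
ee_rot: [0.0, 0.987, 0.158, 0.0]
contact_force: [0.5, -0.1, -0.3]
width: 0.0852
gripper_force: 0.0
```

Call:
move_arm:
  deltas:
    - [[0,0,-0.02,0,-1],[0,0,-0.06,0,-1],[0,0,-0.11,0,-1],[0,0,-0.15,0,-1],[-0.05,0,-0.15,0,-1],[-0.1,0,-0.15,0,-1],[-0.15,0,-0.15,0,-1],[-0.15,0,-0.15,0,-1],[-0.15,0,-0.15,0,-1]]

```text
clock: 16.2
position: [0.4404, -0.2409, 0.2369]
ee_rot: [0.0, 0.988, 0.157, 0.001]
contact_force: [0.2, -0.5, 0.3]
width: 0.0853
gripper_force: 0.0
```

```bash
python3 - <<'E'
from h import *
s=manip.get_state();p=s["position"];print(p,s["width"],s["contact_force"])
I={n:manip.get_image(n) for n in P}
fit({n:blue(I[n]) for n in P},.5545,-.2015,((.032,.136),(.032,.05),(.022,.012)))
cv2.imwrite("pics/f.png",cv2.hconcat([I["scene"][180:480,80:480],I["top"][80:380,240:640]])[:,:,::-1])
E
```

```text
[ 0.4404 -0.2409  0.2369] 0.08528750173065902 [ 0.1584 -0.5476  0.3074]
['top'] [ 0.5541 -0.2038] 0.02822901834962348
['scene'] [ 0.5527 -0.2021] 0.6766102918203054
['top', 'scene'] [ 0.5537 -0.2029] 1.0514029660014819
```

View pics/f.png

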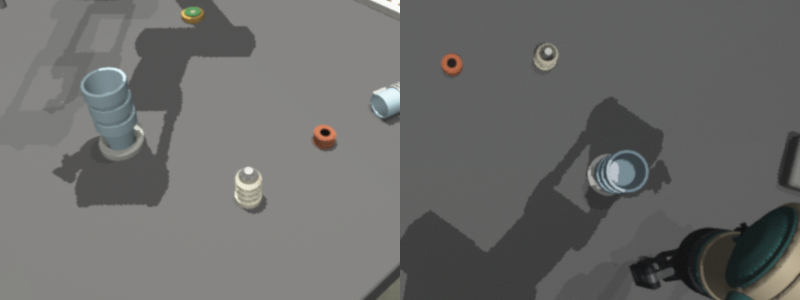

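The three cups form one upright stack in the collar: the model silhouette fits within about 1 px in both views. The standoff, at (547,56) in the right crop, is still standing, and the gripper is clear.

```bash
python3 -c "
from rig import manip
print(manip.sign_off())"
```

```text
the job is handed in; nothing more can be done
None
```

Both free cups are nested in the collar cup as one upright stack, the standoff looks undisturbed, and I handed the job in at about 16 s; no verdict came back.

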